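Seat a specimen block against the stage stops of an inverted microscope

TASK

Set the inverted microscope's stage up for the rectangular resin specimen block: slide the wider of the two steel sleeves over the upright stop pin, right down onto the stage, and let go of it. Then put the block on the stage, same face down as it lies now, and press it into the corner with its long side flat against the straight fence and its end against the sleeve, bearing firmly on both at once and lying flat. Finish while still holding it pressed against both stops, without forcing it, and leave the other things on the bench where they are.

Things in the scene. Friction and masses are not known exactly. Their poses are not given: they have to be found in the camera images.
- seat (a point): centre of the stage's round viewing opening (27 mm wide), on the stage's top face, 185 mm above the bench. z up; +x points away from the robot, to the fence; -y points to the stop pin and the eyepieces. The frame is turned up to 15 degrees either way. When the block bears on both stops, its middle lies over this point (y from 0 to -2 mm, by the sleeve's play)
- microscope: inverted microscope, fixed; origin on the bench under the opening, axes as seat. Flat level dark stage plate 200 mm (x) by 170 mm (y), centred on the opening. From y = -200 mm outwards its neck and eyepieces rise up to 190 mm above the stage; all else but the fence and the pin is lower than the stage top
- fence: straight rigid steel bar on the stage: 12 mm (x), 68 mm (y), 10 mm high. Its origin and axes are those of seat (the origin is not in the bar): its stop face is the plane x = +20 mm, facing the robot, from y = -22 to +46 mm. Fingers on that side of the block must stay more than 10 mm above the stage
- pin_foot (a point): foot of the rigid upright steel stop pin, on its axis at the stage's top face (seat frame: x 0, y -45 mm). The pin is 12 mm in diameter and 26 mm high; its top 8 mm taper to 5 mm diameter. Nothing else stands within 25 mm of its axis
- wide_sleeve_center (a point): centre, half-way up, of the wider plain steel sleeve (ring): outer diameter 34 mm, bore 15 mm (1.5 mm play all round on the pin), 16 mm high, 60 to 105 g, standing on the bench, z up. Seated on the pin its centre is 8 mm above the stage
- narrow_sleeve_center (a point): centre, half-way up, of the narrower steel sleeve: outer diameter 22 mm, same bore and height, standing on the bench; not for this block, left alone. The two sleeves may stand either way round, 90 mm or more apart
- block_center (a point): centre, half-way up, of the resin specimen block with a piece of steel cast in its underside: 40 mm (its x) by 56 mm (its y) by 38 mm high (z up), 95 to 160 g, on a flat dark pad 4 mm thick on the bench, turned up to 40 degrees. Seated, its centre is 19 mm above the stage; either of its long faces (its +x or -x side) goes to the fence
- round_mount: bystander: black round specimen mount, 30 mm diameter, 22 mm high, on the bench; origin at the centre of its underside
- objective: bystander: microscope objective standing on the bench, 28 mm diameter, 46 mm high; origin at the centre of its underside
Not all that is in view belongs to the job. Leave any purple look-alike of the part that bears wide_sleeve_center alone.

How it is judged (in metres and radians):
On the way:
1. the wide sleeve stands on the stage around the pin and has been let go (horizontal distance between wide_sleeve_center and pin_foot below 0.003 m and z of wide_sleeve_center in the frame of pin_foot between 0.0065 and 0.0095 m and angle between wide_sleeve_center's own z axis and vertical below 0.08 rad and contact force between the fingers and wide_sleeve below 0.1 N), for 0.2 s.
At the end, for the whole second after the job is handed in: For the last second: wide sleeve down on the stage around the pin, within 3 mm; block gripped, still, flat, square within 0.05 rad, over the opening within 2.5 mm (4 mm towards the pin), pressed with 2 to 40 N on the fence and on the sleeve; no bystander moved over 20 mm (contact force between block and fence between 2 and 40 N and contact force between block and wide_sleeve between 2 and 40 N and z of block_center in the frame of seat between 0.0175 and 0.0205 m and x of block_center in the frame of seat between -0.0025 and 0.0025 m and y of block_center in the frame of seat between -0.004 and 0.0025 m and angle between block_center's own z axis and vertical below 0.05 rad and angle between the y axis of block_center and the y axis of seat, either way round below 0.05 rad and linear speed of block below 0.01 m/s and contact force between the fingers and block above 1 N and horizontal distance between wide_sleeve_center and pin_foot below 0.003 m and z of wide_sleeve_center in the frame of pin_foot between 0.0065 and 0.0095 m and angle between wide_sleeve_center's own z axis and vertical below 0.08 rad and distance of each of narrow_sleeve_center, round_mount, objective from where it was at the start of the episode below 0.02 m); the arm keeps its last pose, push and grip.
It also fails if it takes over 67 s, if anything falls off the work surface, if the arm or the gripper's body presses on something with over 40 N, if the wrist force passes 120 N, or if a joint passes its speed limit or range.

ROBOT

A 6-joint arm with a two-finger parallel gripper is mounted at the origin on the work surface. World frame = base frame: x ahead of the robot, y to its left, z up, the work surface at z = 0. Lengths are in mm, angles in rad, forces in N, time in s.
With the tool pointing down it reaches from about 275 to 750 mm from the base axis. Payload 10.2 kg.
Tool frame: the origin (TCP) lies at the very end of the fingers, on their centre line; the grasp point (between the pads) lies 19 mm behind it; x points along the fingers, y is the direction in which the jaws open and shut, and the axes are right-handed (so a half turn about x gives the same grasp; the last joint's range is limited). The gripper opens to 85 mm and grips with 20 to 120 N. Pads are 22 mm wide; open, the fingers measure 114 mm over their backs; the gripper's body (76 mm by 85 mm) begins 54 mm behind the grasp point. The pads swing forward as they close: fully open they stand 13 mm farther back than shut.
Start: joints at [1.077, 0.313, 1.498, -0, 1.331, -0.223], TCP at [140.451, 505.87, 231.294] pointing down, gripper open.
Joint ranges: [-2.94, 2.94], [-0.97, 2.17], [0.19, 2.56], [-1.23, 4.37], [0.02, 3.11], [-2.88, 2.88]. Speed limits (rad/s): [2.39, 2.39, 3.01, 3.14, 3.14, 3.14].

INTERFACE

Orientations are given as a unit quaternion [w, x, y, z].
In Python, from rig import ctrl, viewer, finish_job gives the robot as it stands.
- The arm moves only by the tool carry_out, never from a script. Its argument "targets" is a list of rows, each an object of numbers: "x", "y", "z": the shift along the world's x, y, z in m; "ax", "ay", "az": the turn, a rotation vector about the world's x, y, z in rad; "hand": the opening, from -1 (shut) to 1 (fully open). A call has 1 to 5 rows; each row is the pose to reach, as a shift and turn from the pose commanded when the call began; what a row does not reach only later rows make up. A row lasts 1/8 s, in which the tool goes at most 62.5 mm and 10.7 degrees, less where a joint would pass 70% of its speed; a pose out of reach is approached as far as the arm can. A call with a gripper value outside its range is refused whole. The fingers move at their own pace and stop on an object; "grip_force" is the grip in N (left out, the last holds). Time passes only in rows, so rows that repeat a pose let the fingers close. It gives the time, the measured TCP pose, the force and the opening at its end, in the units of the state.
- ctrl.sense(): the state, without advancing time (a new reading comes with each control period).
- viewer.capture(name): name is "side" or "top" or "wrist"; returns the picture (384x512x3 uint8, blue, green, red); there is no depth.
- viewer.camera_info(name): a dict with "fx", "fy", "cx", "cy" (pixels), "k1" (the pictures are not rectified: a ray, as slopes to the right and down, at radius r is drawn at 1 + k1 r^2 times it, then the intrinsics apply), "R" (3x3) and "t" (3): a world point X has camera coordinates R X + t. Camera axes: x right, y down, z forward; pixel columns grow to the right and rows downward; lengths in mm; the calibration is good to about 2 mm. A picture is of the moment at which its call begins: read the wrist's pose just before it. camera_info takes no time and is no camera call; for the wrist camera it gives the pose at the moment of the call.
- finish_job(): hands the job in, once; it reports no verdict.
The state is a dict: "time_s": time; "joints": joint angles; "dq": joint speeds; "tau": joint torques, N m; "eef_pos": TCP position; "ee_rot": TCP orientation; "force": force on the tool from outside, world axes, zero at the start; "wrist_torque": the same for the moment, N m; "grip_width": opening from 0.0 (shut) to 1.0 (fully open).
Only numpy, scipy, OpenCV 4.12 (cv2) and the standard library are available. Lean on these libraries where they do the work, as an engineer would, in place of code of your own. Each camera call takes 0.05 s, during which the arm holds its last target. There are 200 camera calls.

## Working session

There is one attempt and no reset: what is moved stays moved. The work goes in short steps, Python scripts to look and compute and a tool call to move; the robot and the scene stay as the last step left them, time stands still between calls to the robot, and variables do not carry over. Pictures are saved under pics/ and viewed, about 8 in all and at most 12, crops included, and the job is handed in when it is done.

Besides the shell and the picture viewer there is one more tool, called after "Request:" by a JSON object that holds its "fn" and its "kwargs". carry_out: Moves the arm, as the interface text tells. Its arguments: {"type":"object","properties":{"targets":{"type":"array"},"grip_force":{"type":"number"}},"required":["targets"]}

```bash
ls; mkdir -p pics; python3 - <<'E'
from rig import ctrl, viewer
import cv2,json,numpy as np
s=ctrl.sense();print({k:np.round(v,3).tolist() for k,v in s.items()})
for n in ("top","side","wrist"):
    c=viewer.camera_info(n);print(n,{k:np.round(v,4).tolist() for k,v in c.items()})
    cv2.imwrite(f"pics/{n}0.png",viewer.capture(n))
a=[cv2.imread(f"pics/{n}0.png") for n in ("top","side","wrist")]
cv2.imwrite("pics/a.png",cv2.resize(a[0],(800,600),interpolation=cv2.INTER_CUBIC))
cv2.imwrite("pics/b.png",np.hstack([cv2.resize(x,(400,300)) for x in a[1:]]))
E
```

```text
pics
{'time_s': 0.0, 'joints': [1.077, 0.314, 1.498, 0.0, 1.331, -0.223], 'dq': [0.001, -0.001, 0.001, -0.0, -0.001, -0.001], 'tau': [-0.001, -41.226, -25.975, -0.0, 0.004, -0.0], 'eef_pos': [140.323, 505.639, 230.706], 'ee_rot': [0.7, 0.095, 0.701, -0.096], 'force': [0.38, 0.506, 0.671], 'wrist_torque': [0.013, 0.005, -0.028], 'grip_width': 1.001}
top {'fx': 382.4794, 'fy': 382.4794, 'cx': 262.2782, 'cy': 198.845, 'k1': -0.023, 'R': [[0.1631, -0.9866, -0.0065], [-0.9654, -0.1583, -0.2073], [0.2035, 0.0401, -0.9783]], 't': [17.0622, 649.8723, 887.5946]}
side {'fx': 397.7584, 'fy': 397.7584, 'cx': 257.5464, 'cy': 195.3562, 'k1': -0.096, 'R': [[-0.9368, -0.3496, -0.0129], [-0.1522, 0.4405, -0.8848], [0.315, -0.8269, -0.4658]], 't': [599.2713, 169.9583, 767.9553]}
wrist {'fx': 339.78, 'fy': 339.78, 'cx': 255.1914, 'cy': 188.331, 'k1': -0.0999, 'R': [[0.2679, 0.9634, -0.0013], [0.9227, -0.2562, 0.288], [0.2772, -0.0783, -0.9576]], 't': [-523.9865, -37.3245, 381.092]}
```

View pics/a.png

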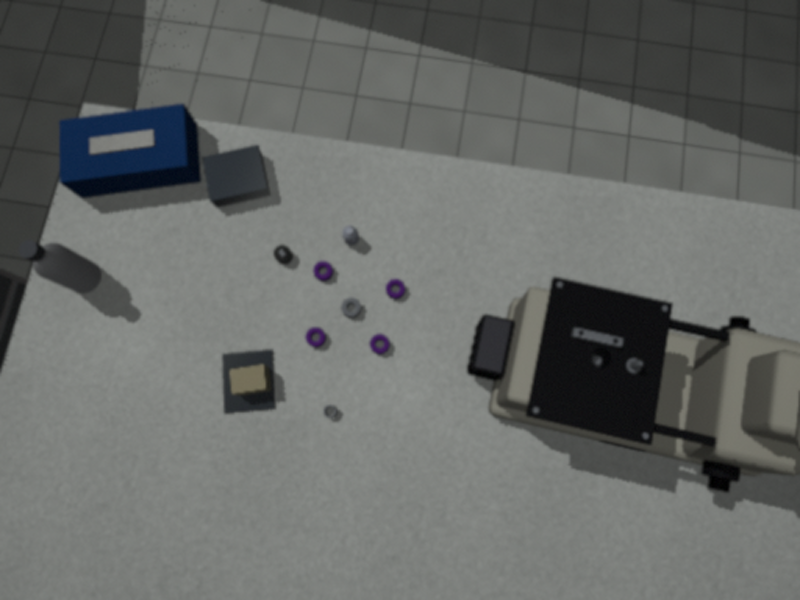

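View pics/b.png

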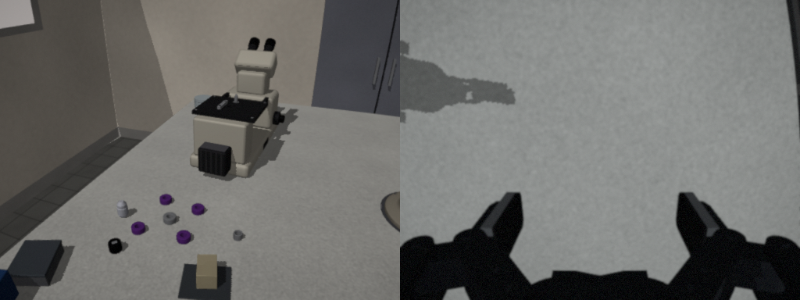

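The top view shows the wide sleeve as the grey ring at (351,308) in the 800x600 picture, ringed by four purple look-alikes at (324,271), (396,289), (316,338) and (380,344). The smaller grey ring at (332,412) is the narrow sleeve. The block is at (248,379) on its pad. On the stage, the fence is at (598,337), the opening at (598,360) and the pin at (635,365).

```bash
cat > h.py <<'E'
import cv2,numpy as np
from rig import ctrl,viewer
def K(c): return np.array([[c['fx'],0,c['cx']],[0,c['fy'],c['cy']],[0,0,1]])
def cast(c,px,z):
    """pixels -> world points on plane z (mm)"""
    d=np.array([c['k1'],0,0,0,0.])
    n=cv2.undistortPoints(np.array(px,float).reshape(-1,1,2),K(c),d)[:,0]
    R=np.array(c['R']);t=np.array(c['t']).ravel();C=-R.T@t
    D=np.c_[n,np.ones(len(n))]@R
    return C+D*((z-C[2])/D[:,2])[:,None]
def proj(c,X):
    R=np.array(c['R']);t=np.array(c['t'],float).ravel()
    return cv2.projectPoints(np.array(X,float).reshape(-1,1,3),cv2.Rodrigues(R)[0],t,K(c),np.array([c['k1'],0,0,0,0.]))[0][:,0]
def snap(n,f):
    c=viewer.camera_info(n);im=viewer.capture(n);cv2.imwrite(f"pics/{f}.png",im);return c,im
E
python3 - <<'E'
from h import *
c=viewer.camera_info("top");s=.64
P=lambda n,p,z:print(n,cast(c,[(p[0]*s-.18,p[1]*s-.18)],z).round(0))
P('wide',(351,306),16);P('narrow',(332,411),16);P('block',(248,379),42)
for p in((324,271),(396,289),(316,338),(380,344)):P('purple',p,16)
P('mount',(284,254),22);P('obj',(350,233),46)
P('seat',(598,360),185);P('pin top',(635,365),211);P('pin foot?',(638,370),185)
P('fenceL',(573,333),195);P('fenceR',(623,341),195)
for p in((556,280),(671,303),(650,442),(528,412)):P('stage',p,185)
im=cv2.imread('pics/top0.png')
a=im[160:280,180:280];b=im[170:300,320:450]
cv2.imwrite('pics/c.png',np.hstack([cv2.resize(a,(400,480),interpolation=3),cv2.resize(b,(400,480),interpolation=3)]))
E
```

```text
wide [[642. 225.  16.]]
narrow [[464. 223.  16.]]
block [[491. 363.  42.]]
purple [[695. 282.  16.]]
purple [[683. 154.  16.]]
purple [[578. 273.  16.]]
purple [[586. 165.  16.]]
mount [[712. 354.  22.]]
obj [[759. 245.  46.]]
seat [[ 588. -149.  185.]]
pin top [[ 585. -191.  211.]]
pin foot? [[ 583. -204.  185.]]
fenceL [[ 618. -108.  195.]]
fenceR [[ 618. -177.  195.]]
stage [[692. -79. 185.]]
stage [[ 685. -242.  185.]]
stage [[ 489. -229.  185.]]
stage [[502. -62. 185.]]
```

View pics/c.png

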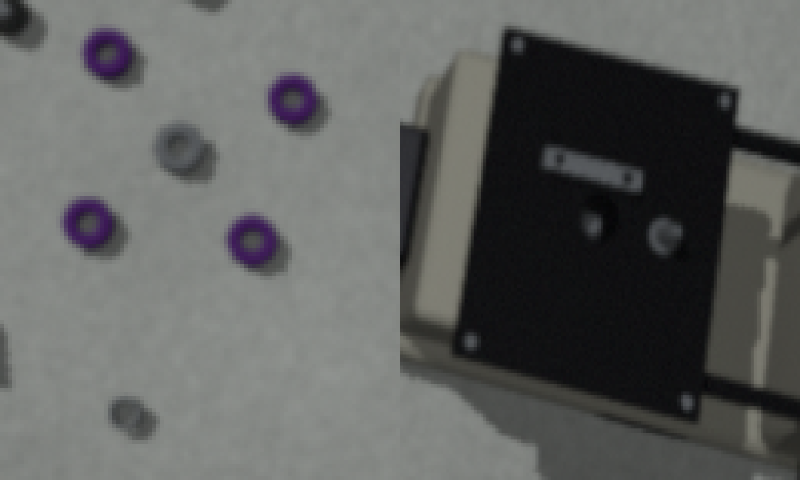

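The wide sleeve is the larger grey ring at crop (179,147). It isn't purple, and the ring at (130,412) is clearly narrower. I'll go above it with the jaws along world x, clear of the purple rings on the diagonals.

Request:
{"fn": "carry_out", "kwargs": {"targets": [{"x":0.05,"y":-0.028,"az":-0.13},{"x":0.1,"y":-0.056,"az":-0.26},{"x":0.15,"y":-0.084,"az":-0.39},{"x":0.2,"y":-0.112,"az":-0.52},{"x":0.25,"y":-0.14,"az":-0.65}]}}

```text
invalid input at $.targets[0]: expected keys x, y, z, ax, ay, az, hand
```

Request:
{"fn": "carry_out", "kwargs": {"targets": [{"x":0.05,"y":-0.028,"az":-0.13},{"x":0.1,"y":-0.056,"az":-0.26},{"x":0.15,"y":-0.084,"z":-0.02,"az":-0.39},{"x":0.2,"y":-0.112,"z":-0.04,"az":-0.52},{"x":0.25,"y":-0.14,"z":-0.06,"az":-0.65}]}}

```text
invalid input at $.targets[0]: expected keys x, y, z, ax, ay, az, hand
```

Request:
{"fn": "carry_out", "kwargs": {"targets": [{"x":0,"hand":0.4},{"x":0,"hand":0.4},{"x":0,"hand":0.4}]}}

```text
invalid input at $.targets[0]: expected keys x, y, z, ax, ay, az, hand
```

```bash
python3 - <<'E'
from h import *
s=ctrl.sense();print(s['eef_pos'],s['ee_rot'],s['joints'],s['grip_width'],s['time_s'])
c,im=snap("wrist","w1")
print(proj(c,[[642,225,16],[s['eef_pos'][0],s['eef_pos'][1],16]]))
E
```

```text
[140.35978729 505.70184865 230.88004431] [ 0.700521    0.09512364  0.70075005 -0.09576631] [ 1.07660968e+00  3.13329187e-01  1.49821622e+00 -1.63218189e-05
  1.33101200e+00 -2.23397031e-01] 1.0008683287916003 0.15
[[176.33454395 480.87704037]
 [255.87158085 157.82033358]]
```

View pics/w1.png

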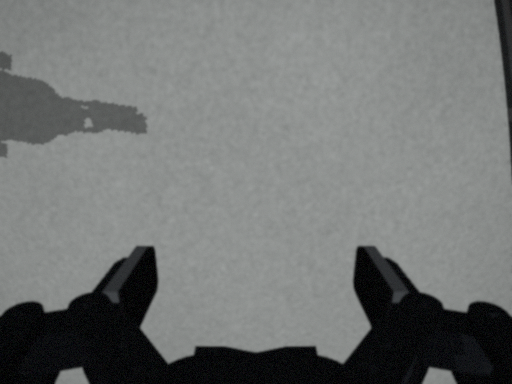

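The moves were refused because every row needs all seven keys, so the picture only shows bare bench. Resending them in full.

Request:
{"fn": "carry_out", "kwargs": {"targets": [{"x":0.05,"y":-0.028,"z":0,"ax":0,"ay":0,"az":-0.13,"hand":1},{"x":0.1,"y":-0.056,"z":0,"ax":0,"ay":0,"az":-0.26,"hand":1},{"x":0.15,"y":-0.084,"z":0,"ax":0,"ay":0,"az":-0.39,"hand":1},{"x":0.2,"y":-0.112,"z":0,"ax":0,"ay":0,"az":-0.52,"hand":1},{"x":0.25,"y":-0.14,"z":0,"ax":0,"ay":0,"az":-0.65,"hand":1}]}}

```text
time_s: 0.82
eef_pos: [391.9, 364.7, 231.3]
ee_rot: [0.633, 0.316, 0.633, -0.316]
force: [0.5, 0.4, 0.7]
grip_width: 0.997
```

Request:
{"fn": "carry_out", "kwargs": {"targets": [{"x":0.05,"y":-0.028,"z":0,"ax":0,"ay":0,"az":-0.13,"hand":0.4},{"x":0.1,"y":-0.056,"z":0,"ax":0,"ay":0,"az":-0.26,"hand":0.4},{"x":0.15,"y":-0.084,"z":-0.02,"ax":0,"ay":0,"az":-0.39,"hand":0.4},{"x":0.2,"y":-0.112,"z":-0.04,"ax":0,"ay":0,"az":-0.52,"hand":0.4},{"x":0.25,"y":-0.14,"z":-0.06,"ax":0,"ay":0,"az":-0.65,"hand":0.4}]}}

```text
time_s: 1.45
eef_pos: [641.9, 224.7, 170.4]
ee_rot: [-0.499, -0.501, -0.499, 0.501]
force: [-0.3, 0.6, 0.0]
grip_width: 0.698
```

Request:
{"fn": "carry_out", "kwargs": {"targets": [{"x":0,"y":0,"z":0,"ax":0,"ay":0,"az":0,"hand":0.4},{"x":0,"y":0,"z":0,"ax":0,"ay":0,"az":0,"hand":0.4}]}}

```text
time_s: 1.7
eef_pos: [640.1, 226.2, 171.3]
ee_rot: [0.5, 0.5, 0.5, -0.5]
force: [-0.2, 0.3, -0.4]
grip_width: 0.7
```

```bash
python3 - <<'E'
from h import *
s=ctrl.sense();print(s['eef_pos'],s['ee_rot'],s['joints'],s['grip_width'],s['time_s'])
c,im=snap("wrist","w2")
print(proj(c,[[642,225,16],[s['eef_pos'][0],s['eef_pos'][1],16]]))
E
```

```text
[640.10995476 226.24066422 171.34792826] [ 0.50009425  0.49974616  0.50035879 -0.49980057] [1.67485268e-01 7.05597918e-01 1.04316596e+00 2.64391918e-04
 1.39310835e+00 1.66532186e-01] 0.6996183631576258 1.7
[[257.87070768 171.64463419]
 [255.78899636 170.31415274]]
```

View pics/w2.png

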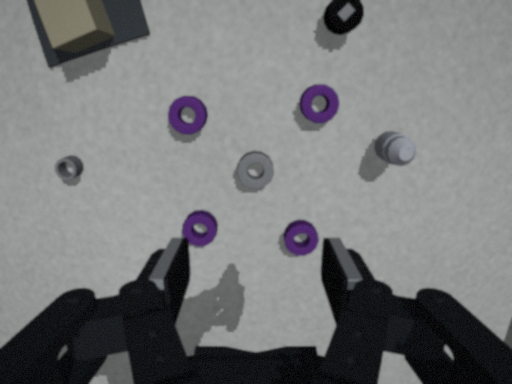

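The wide sleeve is at (255,170), where predicted. The block is at top left (75,20), the narrow sleeve at (69,168), and the mount and objective are on the right.

```bash
python3 - <<'E'
from h import *
c=viewer.camera_info("wrist");im=cv2.imread("pics/w2.png")
g=cv2.cvtColor(im,cv2.COLOR_BGR2GRAY)
x0,y0=225,140;r=g[y0:205,x0:285]
print(r[::4,::4])
u=cv2.resize(r,None,fx=4,fy=4,interpolation=3)
h=cv2.HoughCircles(u,cv2.HOUGH_GRADIENT,1,10,param1=80,param2=15,minRadius=20,maxRadius=85)
for a in h[0][:6]:
    p=[(a[0]-1.5)/4+x0,(a[1]-1.5)/4+y0];print(p,a[2]/4,cast(c,[p],16).round(1))
E
```

```text
[[161 161 147 155 157 154 157 155 159 157 159 156 158 158 154]
 [160 158 150 153 158 159 154 156 159 157 160 161 159 156 155]
 [153 156 155 153 152 154 153 155 157 155 154 159 157 159 160]
 [155 162 161 155 152 139 104  86  90 104 150 160 163 162 160]
 [155 161 161 164 138  94 114 115 115 115 101 136 163 162 158]
 [155 152 158 159  97 114 112 112 114 114 115 109 156 159 154]
 [157 154 160 120 111 109 102 101 101 104 111 113 139 159 155]
 [159 155 157  95 113 109 107 108 102 100 107 112 136 160 155]
 [160 157 134  95 111 110 134 160 116  82 107 110 126 159 152]
 [156 157 118  97 109 114  93 100  95  73 111 111 140 158 157]
 [154 159 154 102 104 111 114 112 110 113 110 110 153 157 161]
 [153 157 159 102 102 107 109 112 115 111 114 153 156 156 156]
 [151 154 156 121 104 105 100 103 104 103 153 158 155 158 159]
 [155 151 156 155 136 127 130 126 138 158 162 159 157 160 161]
 [159 155 158 158 156 155 157 156 158 161 160 161 161 160 160]
 [160 159 156 154 157 154 155 156 159 154 156 161 159 161 161]
 [159 158 156 157 160 158 162 158 157 157 157 153 155 159 158]]
[np.float32(254.0), np.float32(170.25)] 19.725 [[638.5 226.6  16. ]]
[np.float32(253.0), np.float32(173.0)] 19.725 [[637.6 224.   16. ]]
[np.float32(251.5), np.float32(171.0)] 20.825 [[636.2 225.9  16. ]]
[np.float32(255.0), np.float32(167.0)] 17.475 [[639.4 229.6  16. ]]
[np.float32(248.25), np.float32(176.75)] 15.825 [[633.2 220.5  16. ]]
[np.float32(255.0), np.float32(164.0)] 14.6 [[639.4 232.4  16. ]]
```

Request:
{"fn": "carry_out", "kwargs": {"targets": [{"x":0,"y":0.001,"z":-0.05,"ax":0,"ay":0,"az":0,"hand":0.4},{"x":0,"y":0.001,"z":-0.1,"ax":0,"ay":0,"az":0,"hand":0.4},{"x":0,"y":0.001,"z":-0.14,"ax":0,"ay":0,"az":0,"hand":0.4},{"x":0,"y":0.001,"z":-0.168,"ax":0,"ay":0,"az":0,"hand":0.4},{"x":0,"y":0.001,"z":-0.168,"ax":0,"ay":0,"az":0,"hand":0.4}]}}

```text
time_s: 2.38
eef_pos: [638.9, 227.8, 2.5]
ee_rot: [0.5, 0.499, 0.501, -0.5]
force: [-0.6, -0.4, 1.2]
grip_width: 0.704
```

Request:
{"fn": "carry_out", "kwargs": {"targets": [{"x":0,"y":0,"z":0,"ax":0,"ay":0,"az":0,"hand":-1},{"x":0,"y":0,"z":0,"ax":0,"ay":0,"az":0,"hand":-1},{"x":0,"y":0,"z":0,"ax":0,"ay":0,"az":0,"hand":-1},{"x":0,"y":0,"z":0,"ax":0,"ay":0,"az":0,"hand":-1},{"x":0,"y":0,"z":0,"ax":0,"ay":0,"az":0,"hand":-1}], "grip_force": 40}}

```text
time_s: 3.0
eef_pos: [641.4, 227.5, 6.1]
ee_rot: [0.501, 0.501, 0.499, -0.499]
force: [-2.5, 0.8, 6.5]
grip_width: 0.374
```

Request:
{"fn": "carry_out", "kwargs": {"targets": [{"x":0,"y":0,"z":0.03,"ax":0,"ay":0,"az":0,"hand":-1},{"x":0,"y":0,"z":0.08,"ax":0,"ay":0,"az":0,"hand":-1},{"x":0,"y":0,"z":0.14,"ax":0,"ay":0,"az":0,"hand":-1},{"x":0,"y":0,"z":0.2,"ax":0,"ay":0,"az":0,"hand":-1},{"x":0,"y":0,"z":0.26,"ax":0,"ay":0,"az":0,"hand":-1}]}}

```text
time_s: 3.62
eef_pos: [639.9, 226.9, 267.0]
ee_rot: [0.501, 0.501, 0.5, -0.499]
force: [1.0, 0.6, -0.8]
grip_width: 0.376
```

Request:
{"fn": "carry_out", "kwargs": {"targets": [{"x":-0.01,"y":-0.05,"z":0.01,"ax":0,"ay":0,"az":0,"hand":-1},{"x":-0.02,"y":-0.1,"z":0.02,"ax":0,"ay":0,"az":0,"hand":-1},{"x":-0.03,"y":-0.15,"z":0.03,"ax":0,"ay":0,"az":0,"hand":-1},{"x":-0.04,"y":-0.2,"z":0.033,"ax":0,"ay":0,"az":0,"hand":-1},{"x":-0.05,"y":-0.25,"z":0.033,"ax":0,"ay":0,"az":0,"hand":-1}]}}

```text
time_s: 4.25
eef_pos: [589.8, -24.5, 298.1]
ee_rot: [0.501, 0.5, 0.499, -0.499]
force: [0.5, -0.1, -1.3]
grip_width: 0.375
```

Request:
{"fn": "carry_out", "kwargs": {"targets": [{"x":0,"y":-0.05,"z":0,"ax":0,"ay":0,"az":0,"hand":-1},{"x":0,"y":-0.1,"z":0,"ax":0,"ay":0,"az":0,"hand":-1},{"x":0,"y":-0.15,"z":0,"ax":0,"ay":0,"az":0,"hand":-1},{"x":0,"y":-0.177,"z":0,"ax":0,"ay":0,"az":0,"hand":-1},{"x":0,"y":-0.177,"z":0,"ax":0,"ay":0,"az":0,"hand":-1}]}}

```text
time_s: 4.88
eef_pos: [590.1, -201.6, 297.1]
ee_rot: [0.5, 0.501, 0.499, -0.5]
force: [-0.0, 0.4, -0.6]
grip_width: 0.376
```

```bash
python3 - <<'E'
from h import *
s=ctrl.sense();print(s['eef_pos'],s['ee_rot'],s['grip_width'],s['force'],s['time_s'])
c,im=snap("wrist","w3")
print(proj(c,[s['eef_pos'],[588,-149,185],[583,-197,185]]))
cv2.imwrite('pics/w3b.png',cv2.resize(cv2.convertScaleAbs(im,alpha=1.6),(800,600),interpolation=3))
E
```

```text
[ 590.06686179 -201.61074962  297.08481614] [ 0.49984763  0.50068326  0.49896854 -0.50049877] 0.37608793997557366 [-0.01404494  0.35734778 -0.62620524] 4.875
[[256.55967698 248.66066461]
 [252.78031617 115.16829271]
 [246.66129952 177.59825601]]
```

View pics/w3b.png

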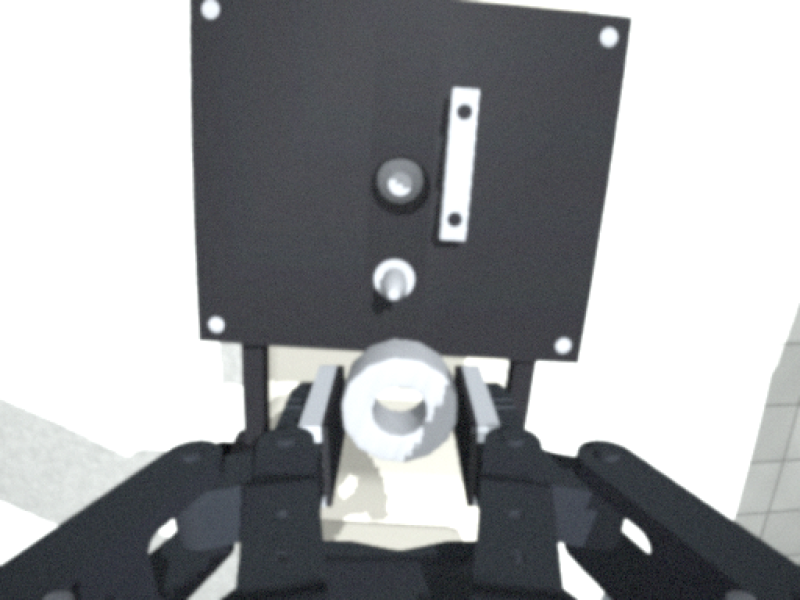

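The stage is in clear view: the opening is at (400,183), the fence is the bar from (466,90) to (452,240), and the pin is at (394,283). The sleeve is held level between the fingers at (400,400).

```bash
python3 - <<'E'
from h import *
c=viewer.camera_info("wrist");im=cv2.imread("pics/w3.png")
R=np.array(c['R']);print('C',(-R.T@np.array(c['t']).ravel()).round(1))
g=cv2.cvtColor(im,cv2.COLOR_BGR2GRAY)
S=[]
for x,y in((210,9),(609,37),(563,345),(216,325)):
    x=int(x*.64);y=int(y*.64);a=max(0,y-9);b=max(0,x-9)
    m=(g[a:y+10,b:x+10]>70).astype(np.uint8)
    n,l,st,ce=cv2.connectedComponentsWithStats(m);k=l[y-a,x-b];S.append(ce[k]+[b,a]);print('screw',S[-1],st[k][4])
W=cast(c,S,185)[:,:2];print(W.round(1),W.mean(0).round(1))
d=(W[1]+W[2]-W[0]-W[3]);e=(W[0]+W[1]-W[2]-W[3])
print('yaw',np.degrees([np.arctan2(d[1],d[0]),np.arctan2(-e[0],e[1])]))
# fence top
m=np.zeros_like(g);m[50:160,275:315]=(g[50:160,275:315]>75)*255
k=max(cv2.findContours(m,0,2)[0],key=cv2.contourArea)
r=cv2.minAreaRect(k);bx=cv2.boxPoints(r);F=cast(c,bx,195)[:,:2];print('fence',bx.round(1).tolist(),F.round(1).tolist(),F.mean(0).round(1))
crop=np.hstack([cv2.resize(im[y0:y0+80,x0:x0+80],(400,400),interpolation=3) for x0,y0 in((212,150),(216,210))])
cv2.imwrite('pics/d.png',cv2.convertScaleAbs(crop,alpha=1.3))
E
```

```text
C [ 589.4 -127.3  441.3]
screw [134.26760563   5.69014085] 142
screw [389.23809524  23.39455782] 147
screw [360.09482759 220.5862069 ] 116
screw [137.84070796 207.3539823 ] 113
[[ 504.7  -69.7]
 [ 685.8  -81.5]
 [ 675.9 -232.2]
 [ 494.7 -220.3]] [ 590.3 -150.9]
yaw [-3.73890976 -3.79318102]
fence [[279.8999938964844, 153.60000610351562], [288.29998779296875, 54.0], [307.70001220703125, 55.70000076293945], [299.29998779296875, 155.1999969482422]] [[608.1, -174.7], [612.8, -105.0], [626.2, -106.0], [622.4, -175.9]] [ 617.4 -140.4]
```

View pics/d.png

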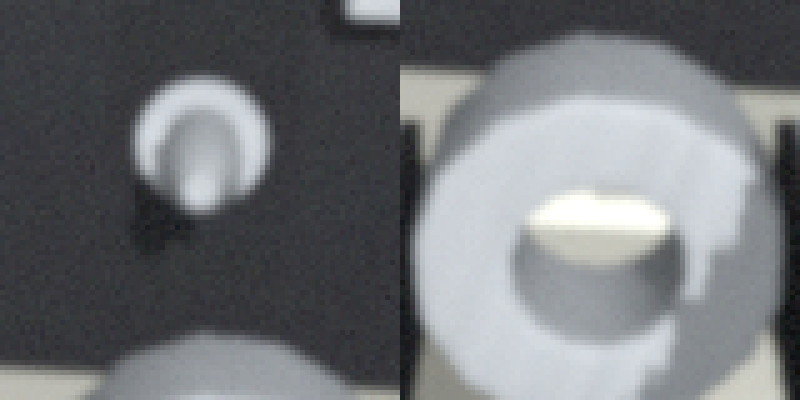

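```bash
python3 - <<'E'
from h import *
c=viewer.camera_info("wrist")
print('foot ring',cast(c,[(251.9,178.6)],185).round(1),'top',cast(c,[(251.8,189.2)],211).round(1))
for z in(303,305,307):print('sleeve hole',cast(c,[(255.2,263.0)],z).round(1))
print(ctrl.sense()['eef_pos'])
E
```

```text
foot ring [[ 587.3 -196.4  185. ]] top [[ 587.4 -197.2  211. ]]
sleeve hole [[ 589.6 -204.5  303. ]]
sleeve hole [[ 589.6 -203.4  305. ]]
sleeve hole [[ 589.6 -202.3  307. ]]
[ 590.25737515 -200.21750602  297.15144834]
```

Request:
{"fn": "carry_out", "kwargs": {"targets": [{"x":-0.0023,"y":0.006,"z":-0.02,"ax":0,"ay":0,"az":-0.033,"hand":-1},{"x":-0.0023,"y":0.006,"z":-0.05,"ax":0,"ay":0,"az":-0.066,"hand":-1},{"x":-0.0023,"y":0.006,"z":-0.07,"ax":0,"ay":0,"az":-0.066,"hand":-1},{"x":-0.0023,"y":0.006,"z":-0.076,"ax":0,"ay":0,"az":-0.066,"hand":-1},{"x":-0.0023,"y":0.006,"z":-0.076,"ax":0,"ay":0,"az":-0.066,"hand":-1}]}}

```text
time_s: 5.55
eef_pos: [588.4, -193.5, 221.1]
ee_rot: [0.484, 0.516, 0.483, -0.516]
force: [0.0, 0.4, 0.1]
grip_width: 0.376
```

Request:
{"fn": "carry_out", "kwargs": {"targets": [{"x":0,"y":0,"z":-0.005,"ax":0,"ay":0,"az":0,"hand":-1},{"x":0,"y":0,"z":-0.01,"ax":0,"ay":0,"az":0,"hand":-1},{"x":0,"y":0,"z":-0.014,"ax":0,"ay":0,"az":0,"hand":-1},{"x":0,"y":0,"z":-0.014,"ax":0,"ay":0,"az":0,"hand":-1}]}}

```text
time_s: 6.05
eef_pos: [588.0, -194.1, 205.9]
ee_rot: [-0.483, -0.516, -0.483, 0.516]
force: [0.7, -0.9, -0.5]
grip_width: 0.375
```

The sleeve is 11 mm down over the taper with no force. Going on down.

Request:
{"fn": "carry_out", "kwargs": {"targets": [{"x":0,"y":0,"z":-0.004,"ax":0,"ay":0,"az":0,"hand":-1},{"x":0,"y":0,"z":-0.008,"ax":0,"ay":0,"az":0,"hand":-1},{"x":0,"y":0,"z":-0.012,"ax":0,"ay":0,"az":0,"hand":-1},{"x":0,"y":0,"z":-0.015,"ax":0,"ay":0,"az":0,"hand":-1},{"x":0,"y":0,"z":-0.017,"ax":0,"ay":0,"az":0,"hand":-1}]}}

```text
time_s: 6.68
eef_pos: [588.2, -194.2, 190.9]
ee_rot: [0.484, 0.516, 0.483, -0.516]
force: [-7.1, 2.6, 18.2]
grip_width: 0.376
```

Request:
{"fn": "carry_out", "kwargs": {"targets": [{"x":0,"y":0,"z":0,"ax":0,"ay":0,"az":0,"hand":-1},{"x":0,"y":0,"z":0,"ax":0,"ay":0,"az":0,"hand":-1}]}}

```text
time_s: 6.92
eef_pos: [588.2, -194.2, 191.0]
ee_rot: [0.484, 0.516, 0.483, -0.516]
force: [-5.5, 1.8, 9.6]
grip_width: 0.375
```

Request:
{"fn": "carry_out", "kwargs": {"targets": [{"x":0,"y":0,"z":0.002,"ax":0,"ay":0,"az":0,"hand":0.3},{"x":0,"y":0,"z":0.002,"ax":0,"ay":0,"az":0,"hand":0.3},{"x":0,"y":0,"z":0.002,"ax":0,"ay":0,"az":0,"hand":0.3},{"x":0,"y":0,"z":0.002,"ax":0,"ay":0,"az":0,"hand":0.3}]}}

```text
time_s: 7.42
eef_pos: [588.1, -194.1, 191.1]
ee_rot: [-0.483, -0.516, -0.483, 0.516]
force: [-0.0, -0.6, -0.0]
grip_width: 0.65
```

Request:
{"fn": "carry_out", "kwargs": {"targets": [{"x":0,"y":0,"z":0.02,"ax":0,"ay":0,"az":0,"hand":0.3},{"x":0,"y":0,"z":0.05,"ax":0,"ay":0,"az":0,"hand":0.3},{"x":0,"y":0,"z":0.1,"ax":0,"ay":0,"az":0,"hand":0.3},{"x":0,"y":0,"z":0.12,"ax":0,"ay":0,"az":0,"hand":0.3},{"x":0,"y":0,"z":0.12,"ax":0,"ay":0,"az":0,"hand":0.3}]}}

```text
time_s: 8.05
eef_pos: [588.5, -194.3, 312.4]
ee_rot: [0.484, 0.517, 0.482, -0.516]
force: [-0.6, 0.0, -0.8]
grip_width: 0.652
```

```bash
python3 - <<'E'
from h import *
s=ctrl.sense();print(s['eef_pos'],s['joints'].round(2),s['force'],s['time_s'])
c,im=snap("wrist","w4")
p=proj(c,[[590.3,-150.9,185],[587.3,-195.8,201]]);print(p)
x,y=p[1].astype(int)
cv2.imwrite('pics/e.png',cv2.resize(cv2.convertScaleAbs(im[y-100:y+60,x-107:x+107],alpha=1.3),(642,480),interpolation=3))
E
```

```text
[ 588.47770535 -194.29190174  312.39612173] [-0.51  0.5   1.03  0.    1.62 -0.44] [-0.59800215  0.02047105 -0.8059534 ] 8.05
[[254.06572659 125.21959409]
 [254.10364759 185.33645284]]
```

View pics/e.png

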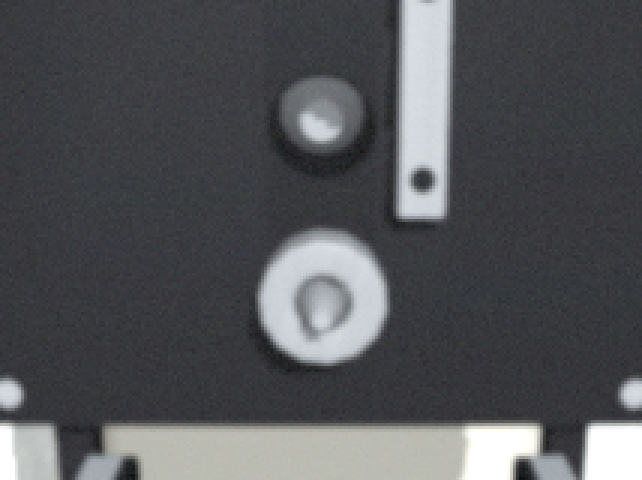

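The sleeve sits flat on the stage around the pin, at crop (322,298), and it has been let go. Now for the block's pose, from the top picture.

```bash
python3 - <<'E'
from h import *
c=viewer.camera_info("top");im=cv2.imread("pics/top0.png").astype(int)
m=((im[...,2]-im[...,0]>18)).astype(np.uint8);m[:,:120]=0;m[:,200:]=0;m[:200]=0
k=max(cv2.findContours(m,0,1)[0],key=cv2.contourArea);print(cv2.boundingRect(k),cv2.contourArea(k))
bx=cv2.boxPoints(cv2.minAreaRect(k));W=cast(c,bx,42)[:,:2];print(bx.tolist());print(W.round(1),W.mean(0))
for i in range(4):
    d=W[(i+1)%4]-W[i];print(np.linalg.norm(d).round(1),np.degrees(np.arctan2(d[1],d[0])).round(1))
E
```

```text
(147, 234, 23, 18) 303.0
[[146.1799774169922, 236.25999450683594], [167.87998962402344, 233.1599884033203], [170.09999084472656, 248.6999969482422], [148.3999786376953, 251.8000030517578]]
[[501.1 397.3]
 [517.8 344.6]
 [480.4 330.8]
 [463.9 383. ]] [490.7808603  363.92199557]
55.3 -72.4
39.8 -159.7
54.8 107.6
39.8 21.0
```

The block centre is about (491,364) and its x axis is turned +19°. I'll move above it with the jaws along its short side.

Request:
{"fn": "carry_out", "kwargs": {"targets": [{"x":-0.01,"y":0.056,"z":0,"ax":0,"ay":0,"az":0.04,"hand":0.5},{"x":-0.02,"y":0.112,"z":0,"ax":0,"ay":0,"az":0.08,"hand":0.5},{"x":-0.03,"y":0.168,"z":0,"ax":0,"ay":0,"az":0.12,"hand":0.5},{"x":-0.04,"y":0.224,"z":0,"ax":0,"ay":0,"az":0.16,"hand":0.5},{"x":-0.05,"y":0.28,"z":0,"ax":0,"ay":0,"az":0.2,"hand":0.5}]}}

```text
time_s: 8.72
eef_pos: [537.1, 87.6, 309.6]
ee_rot: [0.532, 0.465, 0.533, -0.466]
force: [0.6, -0.5, -0.1]
grip_width: 0.748
```

Request:
{"fn": "carry_out", "kwargs": {"targets": [{"x":-0.01,"y":0.056,"z":-0.02,"ax":0,"ay":0,"az":0.04,"hand":0.5},{"x":-0.02,"y":0.112,"z":-0.04,"ax":0,"ay":0,"az":0.08,"hand":0.5},{"x":-0.03,"y":0.165,"z":-0.06,"ax":0,"ay":0,"az":0.12,"hand":0.5},{"x":-0.04,"y":0.22,"z":-0.08,"ax":0,"ay":0,"az":0.16,"hand":0.5},{"x":-0.047,"y":0.278,"z":-0.1,"ax":0,"ay":0,"az":0.2,"hand":0.5}]}}

```text
time_s: 9.35
eef_pos: [490.0, 365.3, 209.0]
ee_rot: [0.576, 0.409, 0.577, -0.41]
force: [1.4, 0.3, 0.6]
grip_width: 0.747
```

Request:
{"fn": "carry_out", "kwargs": {"targets": [{"x":0,"y":0,"z":-0.03,"ax":0,"ay":0,"az":0,"hand":0.5},{"x":0,"y":0,"z":-0.06,"ax":0,"ay":0,"az":0,"hand":0.5},{"x":0,"y":0,"z":-0.06,"ax":0,"ay":0,"az":0,"hand":0.5}]}}

```text
time_s: 9.72
eef_pos: [489.5, 363.1, 147.9]
ee_rot: [0.575, 0.408, 0.577, -0.412]
force: [0.8, -0.0, 0.1]
grip_width: 0.752
```

```bash
python3 - <<'E'
from h import *
from scipy.spatial.transform import Rotation as Ro
s=ctrl.sense();q=s['ee_rot'];ty=Ro.from_quat(np.r_[q[1:],q[0]]).as_matrix()[:,1]
print(s['eef_pos'],'tool y deg',np.degrees(np.arctan2(ty[1],ty[0])),s['force'],s['time_s'])
c,im=snap("wrist","w5");i=im.astype(int)
m=((i[...,2]-i[...,0]>18)&(i[...,2]>0)).astype(np.uint8)
k=max(cv2.findContours(m,0,1)[0],key=cv2.contourArea);bx=cv2.boxPoints(cv2.minAreaRect(k));print(bx.tolist(),cv2.contourArea(k))
print(proj(c,[[491,364,42]]))
cv2.drawContours(im,[bx.astype(int)],0,(0,255,0),1)
cv2.imwrite('pics/f.png',im)
E
```

```text
[489.52467947 363.12899212 147.93249543] tool y deg 19.139093958818997 [ 0.83897747 -0.04417627  0.11758227] 9.725
[[233.0, 218.0], [233.0, 146.0], [285.0, 146.0], [285.0, 218.0]] 3431.5
[[259.14913899 185.25529108]]
```

View pics/f.png

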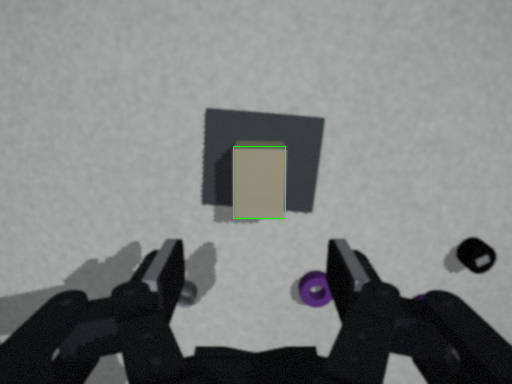

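The block's top face (233–285, 146–218) is square to the tool and within 3 mm of centre. Correcting and descending.

Request:
{"fn": "carry_out", "kwargs": {"targets": [{"x":0.001,"y":0.003,"z":-0.03,"ax":0,"ay":0,"az":0,"hand":0.5},{"x":0.001,"y":0.003,"z":-0.06,"ax":0,"ay":0,"az":0,"hand":0.5},{"x":0.001,"y":0.003,"z":-0.09,"ax":0,"ay":0,"az":0,"hand":0.5},{"x":0.001,"y":0.003,"z":-0.11,"ax":0,"ay":0,"az":0,"hand":0.5},{"x":0.001,"y":0.003,"z":-0.11,"ax":0,"ay":0,"az":0,"hand":0.5}]}}

```text
time_s: 10.4
eef_pos: [492.1, 366.6, 41.2]
ee_rot: [0.576, 0.41, 0.576, -0.41]
force: [0.9, 0.4, 0.8]
grip_width: 0.746
```

Request:
{"fn": "carry_out", "kwargs": {"targets": [{"x":0,"y":0,"z":0,"ax":0,"ay":0,"az":0,"hand":0.5},{"x":0,"y":0,"z":0,"ax":0,"ay":0,"az":0,"hand":0.5}]}}

```text
time_s: 10.65
eef_pos: [492.8, 367.1, 42.7]
ee_rot: [0.577, 0.411, 0.576, -0.409]
force: [-0.8, -0.3, 0.2]
grip_width: 0.751
```

Request:
{"fn": "carry_out", "kwargs": {"targets": [{"x":0,"y":0,"z":-0.019,"ax":0,"ay":0,"az":0,"hand":0.5},{"x":0,"y":0,"z":-0.019,"ax":0,"ay":0,"az":0,"hand":0.5},{"x":0,"y":0,"z":-0.019,"ax":0,"ay":0,"az":0,"hand":-1},{"x":0,"y":0,"z":-0.019,"ax":0,"ay":0,"az":0,"hand":-1},{"x":0,"y":0,"z":-0.019,"ax":0,"ay":0,"az":0,"hand":-1}], "grip_force": 50}}

```text
time_s: 11.28
eef_pos: [492.3, 367.0, 22.7]
ee_rot: [0.576, 0.41, 0.576, -0.41]
force: [-0.0, 0.6, 1.8]
grip_width: 0.452
```

Request:
{"fn": "carry_out", "kwargs": {"targets": [{"x":0,"y":0,"z":0,"ax":0,"ay":0,"az":0,"hand":-1},{"x":0,"y":0,"z":0,"ax":0,"ay":0,"az":0,"hand":-1}]}}

```text
time_s: 11.52
eef_pos: [492.3, 367.0, 22.6]
ee_rot: [0.576, 0.41, 0.576, -0.41]
force: [-1.1, 0.3, 3.1]
grip_width: 0.456
```

Request:
{"fn": "carry_out", "kwargs": {"targets": [{"x":0,"y":0,"z":0.03,"ax":0,"ay":0,"az":0,"hand":-1},{"x":0,"y":0,"z":0.09,"ax":0,"ay":0,"az":0,"hand":-1},{"x":0,"y":0,"z":0.15,"ax":0,"ay":0,"az":0,"hand":-1},{"x":0,"y":0,"z":0.21,"ax":0,"ay":0,"az":0,"hand":-1},{"x":0,"y":0,"z":0.26,"ax":0,"ay":0,"az":0,"hand":-1}]}}

```text
time_s: 12.15
eef_pos: [491.9, 366.8, 284.5]
ee_rot: [0.576, 0.41, 0.576, -0.41]
force: [1.1, 1.1, -1.3]
grip_width: 0.457
```

Request:
{"fn": "carry_out", "kwargs": {"targets": [{"x":0.01,"y":-0.05,"z":0,"ax":0,"ay":0,"az":-0.04,"hand":-1},{"x":0.02,"y":-0.1,"z":0,"ax":0,"ay":0,"az":-0.08,"hand":-1},{"x":0.03,"y":-0.15,"z":0,"ax":0,"ay":0,"az":-0.12,"hand":-1},{"x":0.04,"y":-0.2,"z":0,"ax":0,"ay":0,"az":-0.16,"hand":-1},{"x":0.05,"y":-0.25,"z":0,"ax":0,"ay":0,"az":-0.2,"hand":-1}]}}

```text
time_s: 12.78
eef_pos: [542.1, 115.2, 281.9]
ee_rot: [0.532, 0.466, 0.532, -0.466]
force: [0.3, 1.2, -0.6]
grip_width: 0.458
```

Request:
{"fn": "carry_out", "kwargs": {"targets": [{"x":0.008,"y":-0.055,"z":0,"ax":0,"ay":0,"az":-0.05,"hand":-1},{"x":0.016,"y":-0.11,"z":0,"ax":0,"ay":0,"az":-0.1,"hand":-1},{"x":0.024,"y":-0.165,"z":0,"ax":0,"ay":0,"az":-0.15,"hand":-1},{"x":0.033,"y":-0.22,"z":0,"ax":0,"ay":0,"az":-0.18,"hand":-1},{"x":0.041,"y":-0.257,"z":0,"ax":0,"ay":0,"az":-0.2,"hand":-1}]}}

```text
time_s: 13.4
eef_pos: [582.9, -142.5, 281.6]
ee_rot: [-0.482, -0.517, -0.483, 0.517]
force: [0.4, -0.0, -0.8]
grip_width: 0.455
```

Request:
{"fn": "carry_out", "kwargs": {"targets": [{"x":0,"y":0,"z":-0.02,"ax":0,"ay":0,"az":0,"hand":-1},{"x":0,"y":0,"z":-0.04,"ax":0,"ay":0,"az":0,"hand":-1},{"x":0,"y":0,"z":-0.04,"ax":0,"ay":0,"az":0,"hand":-1}]}}

```text
time_s: 13.78
eef_pos: [582.5, -139.9, 240.7]
ee_rot: [-0.482, -0.516, -0.484, 0.517]
force: [-0.3, 1.1, -0.4]
grip_width: 0.455
```

```bash
python3 - <<'E'
from h import *
from scipy.spatial.transform import Rotation as Ro
s=ctrl.sense();q=s['ee_rot'];M=Ro.from_quat(np.r_[q[1:],q[0]]).as_matrix();ty=M[:,1]
print(s['eef_pos'],M[:,0].round(3),'tool y deg',np.degrees(np.arctan2(ty[1],ty[0])),s['force'],s['time_s'])
c,im=snap("wrist","w6")
B=s['eef_pos']+np.array([0,0,-18.6])
u=np.array([.9978,-.0657,0]);v=np.array([.0657,.9978,0])
print(proj(c,[B+a*20*u+b*28*v+[0,0,h] for h in(0,38) for a,b in((-1,-1),(1,-1),(1,1),(-1,1))]).round(0).tolist())
cv2.imwrite('pics/g.png',cv2.resize(cv2.convertScaleAbs(im,alpha=1.3),(800,600),interpolation=3))
E
```

```text
[ 582.46938088 -139.94020446  240.66603224] [-0.003  0.002 -1.   ] tool y deg -3.7906677629331518 [-0.26755402  1.09095442 -0.43907403] 13.775
[[220.0, 279.0], [293.0, 279.0], [297.0, 181.0], [216.0, 181.0], [212.0, 325.0], [301.0, 325.0], [308.0, 206.0], [205.0, 206.0]]
```

View pics/g.png

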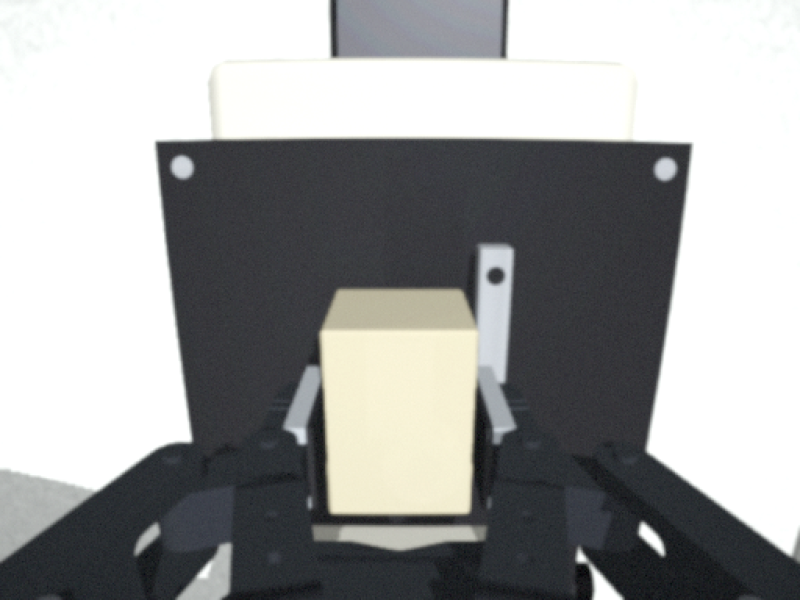

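The block is held level and square at (400,400), with the fence at (495,310). Its image sits about 2 mm further toward -y than predicted, so the clearance is still fine. Lowering it onto the stage.

Request:
{"fn": "carry_out", "kwargs": {"targets": [{"x":0,"y":0,"z":-0.015,"ax":0,"ay":0,"az":0,"hand":-1},{"x":0,"y":0,"z":-0.03,"ax":0,"ay":0,"az":0,"hand":-1},{"x":0,"y":0,"z":-0.034,"ax":0,"ay":0,"az":0,"hand":-1},{"x":0,"y":0,"z":-0.034,"ax":0,"ay":0,"az":0,"hand":-1}]}}

```text
time_s: 14.32
eef_pos: [583.1, -140.1, 208.1]
ee_rot: [-0.483, -0.516, -0.483, 0.516]
force: [0.5, -0.7, -0.9]
grip_width: 0.453
```

Request:
{"fn": "carry_out", "kwargs": {"targets": [{"x":0,"y":0,"z":-0.002,"ax":0,"ay":0,"az":0,"hand":-1},{"x":0,"y":0,"z":-0.004,"ax":0,"ay":0,"az":0,"hand":-1},{"x":0,"y":0,"z":-0.005,"ax":0,"ay":0,"az":0,"hand":-1},{"x":0,"y":0,"z":-0.006,"ax":0,"ay":0,"az":0,"hand":-1}]}}

```text
time_s: 14.82
eef_pos: [583.2, -140.1, 203.6]
ee_rot: [0.484, 0.516, 0.483, -0.516]
force: [-4.5, 2.4, 11.9]
grip_width: 0.457
```

Contact with the stage at about 12 N, with the TCP 203.6 as expected. Easing the down-push slightly and sliding to the fence (+x).

Request:
{"fn": "carry_out", "kwargs": {"targets": [{"x":0.002,"y":-0.0001,"z":0.0006,"ax":0,"ay":0,"az":0,"hand":-1},{"x":0.004,"y":-0.0003,"z":0.0006,"ax":0,"ay":0,"az":0,"hand":-1},{"x":0.006,"y":-0.0004,"z":0.0006,"ax":0,"ay":0,"az":0,"hand":-1},{"x":0.006,"y":-0.0004,"z":0.0006,"ax":0,"ay":0,"az":0,"hand":-1}]}}

```text
time_s: 15.32
eef_pos: [589.3, -140.7, 203.6]
ee_rot: [0.484, 0.516, 0.483, -0.516]
force: [-2.2, 0.8, 6.0]
grip_width: 0.456
```

Request:
{"fn": "carry_out", "kwargs": {"targets": [{"x":0.001,"y":0,"z":0,"ax":0,"ay":0,"az":0,"hand":-1},{"x":0.002,"y":0,"z":0,"ax":0,"ay":0,"az":0,"hand":-1},{"x":0.003,"y":0,"z":0,"ax":0,"ay":0,"az":0,"hand":-1},{"x":0.003,"y":0,"z":0,"ax":0,"ay":0,"az":0,"hand":-1}]}}

```text
time_s: 15.82
eef_pos: [591.4, -140.7, 203.6]
ee_rot: [-0.483, -0.516, -0.484, 0.517]
force: [-9.5, 1.0, 8.1]
grip_width: 0.455
```

Fence reached at TCP x 591.4 as expected, with about 8 N on it. Now sliding along it to the sleeve (-y).

Request:
{"fn": "carry_out", "kwargs": {"targets": [{"x":-0.0001,"y":-0.002,"z":0,"ax":0,"ay":0,"az":0,"hand":-1},{"x":-0.0003,"y":-0.004,"z":0,"ax":0,"ay":0,"az":0,"hand":-1},{"x":-0.0004,"y":-0.006,"z":0,"ax":0,"ay":0,"az":0,"hand":-1},{"x":-0.0004,"y":-0.006,"z":0,"ax":0,"ay":0,"az":0,"hand":-1}]}}

```text
time_s: 16.32
eef_pos: [591.1, -144.7, 203.7]
ee_rot: [0.482, 0.516, 0.485, -0.516]
force: [-7.7, 9.0, 9.8]
grip_width: 0.456
```

Request:
{"fn": "carry_out", "kwargs": {"targets": [{"x":0,"y":-0.001,"z":0,"ax":0,"ay":0,"az":0,"hand":-1},{"x":0,"y":-0.002,"z":0,"ax":0,"ay":0,"az":0,"hand":-1},{"x":0,"y":-0.002,"z":0,"ax":0,"ay":0,"az":0,"hand":-1}]}}

```text
time_s: 16.7
eef_pos: [591.1, -146.4, 203.7]
ee_rot: [0.482, 0.516, 0.485, -0.516]
force: [-8.7, 11.7, 10.4]
grip_width: 0.453
```

Request:
{"fn": "carry_out", "kwargs": {"targets": [{"x":-0.0001,"y":-0.001,"z":0.0004,"ax":0,"ay":0,"az":0,"hand":-1},{"x":-0.0001,"y":-0.002,"z":0.0004,"ax":0,"ay":0,"az":0,"hand":-1},{"x":-0.0001,"y":-0.002,"z":0.0004,"ax":0,"ay":0,"az":0,"hand":-1}]}}

```text
time_s: 17.08
eef_pos: [590.9, -148.7, 203.7]
ee_rot: [0.482, 0.516, 0.485, -0.516]
force: [-8.0, 9.2, 6.6]
grip_width: 0.456
```

Request:
{"fn": "carry_out", "kwargs": {"targets": [{"x":-0.0001,"y":-0.001,"z":0,"ax":0,"ay":0,"az":0,"hand":-1},{"x":-0.0001,"y":-0.002,"z":0,"ax":0,"ay":0,"az":0,"hand":-1},{"x":-0.0001,"y":-0.002,"z":0,"ax":0,"ay":0,"az":0,"hand":-1}]}}

```text
time_s: 17.45
eef_pos: [590.8, -150.5, 203.8]
ee_rot: [0.482, 0.516, 0.485, -0.516]
force: [-7.9, 8.7, 8.0]
grip_width: 0.451
```

Still sliding at roughly constant force (friction level). Before going on I'll check numerically that the block isn't slipping in the grip.

```bash
cat >> h.py <<'E'
def blk(im):
    i=im.astype(int);m=((i[...,2]-i[...,0]>15)).astype(np.uint8);m[:,:190]=0;m[:,320:]=0;m[:150]=0;m[331:]=0
    k=max(cv2.findContours(m,0,1)[0],key=cv2.contourArea);q=cv2.approxPolyDP(k,4,True)[:,0];return cv2.boundingRect(k),q.tolist()
E
python3 - <<'E'
from h import *
print(blk(cv2.imread('pics/w6.png')))
c,im=snap("wrist","w7");print(blk(im))
s=ctrl.sense();print(s['eef_pos'],s['force'])
c2,t=snap("top","t7");cs,sd=snap("side","s7")
p=proj(c2,[[590.3,-150.9,210]])[0].astype(int);q=proj(cs,[[590.3,-150.9,210]])[0].astype(int)
f=lambda im,p:cv2.resize(im[max(0,p[1]-40):p[1]+40,p[0]-40:p[0]+40],(400,400),interpolation=3)
w=cv2.resize(im[140:340,160:360],(400,400),interpolation=3)
cv2.imwrite('pics/i.png',cv2.convertScaleAbs(np.hstack([w,f(sd,q)]),alpha=1.3))
E
```

```text
((204, 185, 102, 145), [[216, 186], [204, 215], [211, 327], [298, 328], [305, 212], [295, 186]])
((204, 185, 102, 144), [[216, 186], [204, 213], [211, 327], [299, 328], [305, 213], [295, 186]])
[ 590.7954179  -150.47725567  203.72041131] [-8.89123555  9.8876063   8.33923384]
```

View pics/i.png

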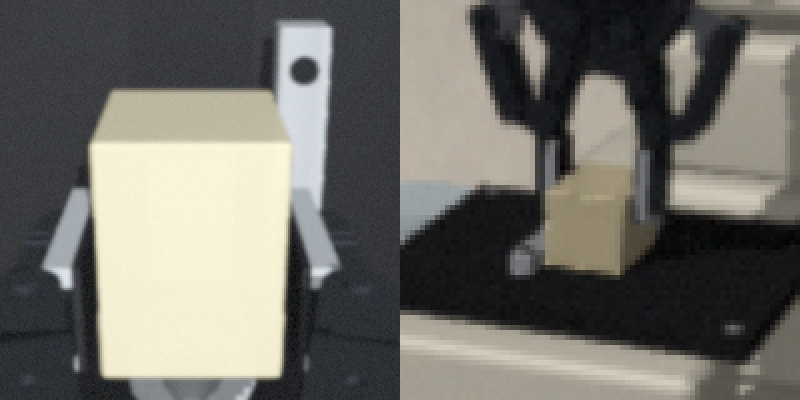

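No slip: the block's outline is unchanged in the wrist view. It lies flat, the fence touches its right side, and the sleeve's rim shows just beyond its near end at (190,385). Measuring its y offset by ray casting.

```bash
python3 - <<'E'
from h import *
c=viewer.camera_info("wrist")
T=cast(c,[(204,213),(305,213),(298.5,327.5),(211,327.5)],223);B=cast(c,[(216,185.5),(295,185.5)],185)
u=np.array([.9978,-.0657,0]);v=np.array([.0657,.9978,0]);o=np.array([590.3,-150.9,185])
for P in(T,B):print(np.c_[(P-o)@u,(P-o)@v].round(1).tolist())
print(((T.mean(0)-o)@u).round(1),((T.mean(0)-o)@v).round(1))
E
```

```text
[[-20.3, 25.5], [19.5, 25.5], [19.3, -29.2], [-19.9, -29.3]]
[[-19.8, 25.8], [19.7, 25.9]]
-0.4 -1.9
```

Request:
{"fn": "carry_out", "kwargs": {"targets": [{"x":0,"y":-0.0005,"z":0,"ax":0,"ay":0,"az":0,"hand":-1},{"x":0,"y":-0.001,"z":0,"ax":0,"ay":0,"az":0,"hand":-1},{"x":0,"y":-0.001,"z":0,"ax":0,"ay":0,"az":0,"hand":-1}]}}

```text
time_s: 17.98
eef_pos: [590.8, -151.4, 203.7]
ee_rot: [0.482, 0.516, 0.485, -0.516]
force: [-8.3, 10.8, 8.0]
grip_width: 0.452
```

Request:
{"fn": "carry_out", "kwargs": {"targets": [{"x":0,"y":-0.0005,"z":0,"ax":0,"ay":0,"az":0,"hand":-1},{"x":0,"y":-0.001,"z":0,"ax":0,"ay":0,"az":0,"hand":-1},{"x":0,"y":-0.001,"z":0,"ax":0,"ay":0,"az":0,"hand":-1}]}}

```text
time_s: 18.35
eef_pos: [590.7, -152.2, 203.7]
ee_rot: [0.482, 0.516, 0.485, -0.516]
force: [-9.1, 11.2, 8.3]
grip_width: 0.456
```

Request:
{"fn": "carry_out", "kwargs": {"targets": [{"x":0,"y":-0.0005,"z":0,"ax":0,"ay":0,"az":0,"hand":-1},{"x":0,"y":-0.001,"z":0,"ax":0,"ay":0,"az":0,"hand":-1},{"x":0,"y":-0.001,"z":0,"ax":0,"ay":0,"az":0,"hand":-1}]}}

```text
time_s: 18.73
eef_pos: [590.7, -152.4, 203.8]
ee_rot: [0.481, 0.516, 0.486, -0.515]
force: [-9.1, 14.9, 10.3]
grip_width: 0.454
```

The force is now rising while the motion stops, so the block is bearing on the sleeve. A little more push on both stops.

Request:
{"fn": "carry_out", "kwargs": {"targets": [{"x":0.0003,"y":-0.0006,"z":0,"ax":0,"ay":0,"az":0,"hand":-1},{"x":0.0006,"y":-0.0012,"z":0,"ax":0,"ay":0,"az":0,"hand":-1},{"x":0.0006,"y":-0.0012,"z":0,"ax":0,"ay":0,"az":0,"hand":-1}]}}

```text
time_s: 19.1
eef_pos: [590.7, -152.6, 203.9]
ee_rot: [0.481, 0.516, 0.487, -0.515]
force: [-13.7, 19.8, 13.5]
grip_width: 0.456
```

Request:
{"fn": "carry_out", "kwargs": {"targets": [{"x":0,"y":0,"z":0,"ax":0,"ay":0,"az":0,"hand":-1},{"x":0,"y":0,"z":0,"ax":0,"ay":0,"az":0,"hand":-1},{"x":0,"y":0,"z":0,"ax":0,"ay":0,"az":0,"hand":-1},{"x":0,"y":0,"z":0,"ax":0,"ay":0,"az":0,"hand":-1}]}}

```text
time_s: 19.6
eef_pos: [590.7, -152.6, 203.9]
ee_rot: [0.481, 0.516, 0.487, -0.515]
force: [-13.6, 19.4, 12.4]
grip_width: 0.453
```

```bash
python3 - <<'E'
from h import *
from scipy.spatial.transform import Rotation as Ro
c,im=snap("wrist","w8");print(blk(im))
s=ctrl.sense();q=s['ee_rot'];M=Ro.from_quat(np.r_[q[1:],q[0]]).as_matrix()
print(s['eef_pos'],s['force'],M.round(4).tolist(),np.degrees(np.arctan2(M[1,1],M[0,1])))
S=[]
cs,sd=snap("side","s8");qq=proj(cs,[[590.3,-150.9,210]])[0].astype(int)
sd=sd[qq[1]-30:qq[1]+30,qq[0]-30:qq[0]+30]
cv2.imwrite('pics/j.png',cv2.convertScaleAbs(np.hstack([cv2.resize(im[140:340,160:360],(400,400),interpolation=3),cv2.resize(sd,(400,400),interpolation=3)]),alpha=1.3))
u=np.array([.9978,-.0657,0]);v=np.array([.0657,.9978,0]);o=np.array([590.3,-150.9,185])
g=cv2.cvtColor(im,6);
# fence far end (seat 26,46) seen at z=195
m=np.zeros_like(g);m[60:250,295:330]=(g[60:250,295:330]>90)*255
k=max(cv2.findContours(m,0,1)[0],key=cv2.contourArea);P=cv2.approxPolyDP(k,3,True)[:,0];W=cast(c,P,195);print(P.tolist(),np.c_[(W-o)@u,(W-o)@v].round(1).tolist())
b=np.array(blk(im)[1],float)
for z in(185,223):W=cast(c,b,z);print(z,np.c_[(W-o)@u,(W-o)@v].round(1).tolist())
E
```

```text
((204, 185, 102, 144), [[216, 186], [204, 213], [210, 326], [298, 328], [305, 213], [295, 186]])
[ 590.71780481 -152.61138144  203.85391434] [-12.69074286  20.09520328  12.92332759] [[-0.005, 0.9979, -0.0639], [0.0076, -0.0639, -0.9979], [-1.0, -0.0055, -0.0073]] -3.664003498858809
[[300, 146], [295, 186], [295, 249], [304, 249], [306, 245], [308, 249], [320, 249], [326, 150], [320, 146]] [[20.2, 45.4], [18.6, 26.4], [19.7, -6.3], [24.3, -6.3], [25.2, -4.1], [26.3, -6.3], [32.3, -6.3], [32.2, 43.6], [29.4, 45.4]]
185 [[-19.9, 23.5], [-26.5, 9.0], [-26.4, -61.2], [24.9, -62.4], [25.4, 9.2], [19.7, 23.6]]
223 [[-15.1, 34.3], [-20.2, 23.2], [-20.1, -30.7], [19.2, -31.6], [19.6, 23.3], [15.3, 34.4]]
```

View pics/j.png

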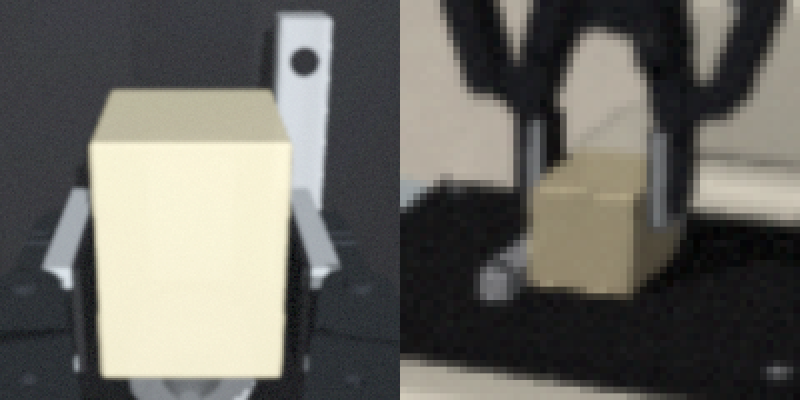

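The block is flat, square and against both stops. The ray cast puts its y near -4, but the fence end, which is really at 46, reads about 44 in the same view. Corrected, the block is near y -2, which fits a sleeve pushed to the end of its play. To leave a margin over friction I'll add a little push on the sleeve and ease the down force.

Request:
{"fn": "carry_out", "kwargs": {"targets": [{"x":0,"y":-0.0007,"z":0.0003,"ax":0,"ay":0,"az":0,"hand":-1},{"x":0,"y":-0.0014,"z":0.0006,"ax":0,"ay":0,"az":0,"hand":-1},{"x":0,"y":-0.0014,"z":0.0006,"ax":0,"ay":0,"az":0,"hand":-1},{"x":0,"y":-0.0014,"z":0.0006,"ax":0,"ay":0,"az":0,"hand":-1}]}}

```text
time_s: 20.2
eef_pos: [590.7, -153.0, 204.0]
ee_rot: [0.48, 0.517, 0.488, -0.515]
force: [-12.7, 23.5, 11.6]
grip_width: 0.452
```

Request:
{"fn": "carry_out", "kwargs": {"targets": [{"x":0,"y":0,"z":0,"ax":0,"ay":0,"az":0,"hand":-1},{"x":0,"y":0,"z":0,"ax":0,"ay":0,"az":0,"hand":-1},{"x":0,"y":0,"z":0,"ax":0,"ay":0,"az":0,"hand":-1}]}}

```text
time_s: 20.58
eef_pos: [590.7, -153.0, 204.0]
ee_rot: [0.48, 0.517, 0.488, -0.515]
force: [-13.3, 23.3, 10.9]
grip_width: 0.456
```

```bash
python3 - <<'E'
from h import *
c,im=snap("wrist","w9");print(blk(im));s=ctrl.sense();print(s['eef_pos'],s['force'],s['ee_rot'])
a,b=cv2.imread('pics/top0.png')[140:280,160:290].astype(int),snap("top","t9")[1][140:280,160:290].astype(int)
print('bench top-view change px',(abs(a-b).max(2)>40).sum())
E
```

```text
((204, 185, 102, 144), [[217, 185], [204, 213], [210, 326], [298, 328], [305, 212], [295, 186]])
[ 590.68769142 -152.99480644  203.99440262] [-12.67115355  23.1288029   10.86643638] [ 0.47997357  0.51654612  0.48774261 -0.51469663]
bench top-view change px 349
```

```bash
python3 -c "
from rig import finish_job;print(finish_job())"
```

```text
the job is handed in; nothing more can be done
None
```

The job is handed in at about 20.6 s of the 67 s allowed. The wide sleeve is down on the stage around the pin and let go. The block is held against the fence and the sleeve at once.

**Last checks:**
- **Push:** the readings were steady at about 13 N towards the fence, 23 N towards the sleeve (including friction) and 11 N down. The actual contact forces on each stop were not measured separately. I estimate well over 2 N on the sleeve after taking off 10–15 N of friction.
- **Lie and grip:** the gripper yaw read -3.7° against -3.8° for the stage, just before the final small push. The tool tilt is about 0.01 rad. The block's outline in the wrist view has not shifted, so it did not slip in the grip.
- **Sleeve:** I saw it flat around the pin after release. Once the block was in place, only part of it was visible.
- **Other items on the bench:** an automatic picture comparison showed 349 changed pixels. I put these down to the block and wide sleeve being gone, but I did not check each bystander separately. The arm never went near them outside the two grasps.

**One disagreement:** the raw ray cast put the block's middle at about y = -4 mm, right at the limit. In the same view the fence end read about 2 mm low, so the corrected value is near -2 mm. That fits the firm stop I felt when the sleeve reached the end of its play.

The first move calls were refused because keys were missing; nothing moved, and I resent them.

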